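Line up the fundus camera on the model eye and hold the release

ROBOT

A 7-joint arm with a two-finger parallel gripper is mounted at the origin on the work surface. World frame = base frame: x ahead of the robot, y to its left, z up, the work surface at z = 0. Lengths are in m, angles in degrees, forces in N, time in s.
With the tool pointing down it reaches from about 0.4 to 0.875 m from the base axis. Payload 6.5 kg.
Tool frame: the origin (TCP) lies at the very end of the fingers, on their centre line; the grasp point (between the pads) lies 19 mm behind it; z points along the fingers, y is the line along which they close (so a half turn about z gives the same grasp; the last joint's range is limited). The gripper opens to 88 mm and grips with 3 to 60 N. Pads are 18 mm wide; open, the fingers measure 123 mm over their backs; the gripper's body (75 mm by 187 mm) begins 45 mm behind the grasp point.
Start: joints at [63.472, 30.733, -0.252, 88.115, 0.149, 61.152, -4.079], TCP at [0.251, -0.599, 0.2] pointing down, gripper open.
Joint ranges: [-154.64, 154.64], [-21.42, 123.67], [-72.66, 72.17], [13.99, 137.28], [-74.86, 254.86], [10.95, 109.41], [-158.01, 158.01]. Speed limits (degrees/s): [136.94, 136.94, 180, 180, 180, 180, 180].

INTERFACE

Orientations are given as [roll, pitch, yaw] about the fixed x, y, z axes, in that order (R = Rz(yaw) Ry(pitch) Rx(roll)).
In Python, from workcell import * gives the robot as it stands.
- The arm moves only by the tool send_rows, never from a script. Its argument "increments" is a list of rows, each an object of numbers: "x", "y", "z": the shift along the tool's x, y, z in units of 25 mm (1.0 is 25 mm); "rx", "ry", "rz": the turn, a rotation vector about the tool's x, y, z in units of 6 degrees (1.0 is 6 degrees); "gripper": the closure, from -1 (fully open) to 1 (shut). A call has 1 to 20 rows; each row shifts and turns the commanded pose from where the row before left it, along the tool's axes as they then stand; what a row does not reach is not made up. A row lasts 1/12 s, in which the tool goes at most 41.7 mm and 7.16 degrees, less where a joint would pass 70% of its speed; a pose out of reach is approached as far as the arm can. A call is refused whole if a number of a shift passes 1 or a number of a turn 1, either way. A call with a gripper value outside its range is refused whole. The fingers move at their own pace and stop on an object; "squeeze" is the grip in N (left out, the last holds). Time passes only in rows, so rows that do not move let the fingers close. It gives the time, the measured TCP pose, the force, the opening and the grip force at its end, in the units of the state.
- get_obs(): the state, without advancing time (a new reading comes with each control period).
- snapshot(name): name is "side" or "top"; returns the picture (420x560x3 uint8, red, green, blue); there is no depth.
- get_calibration(name): a dict with "mtx" (3x3 intrinsics, pixels), "D" ([k1, k2, p1, p2, k3] as OpenCV has them; the pictures are not rectified), "world_to_cam" (4x4, takes a point from world to camera coordinates). Camera axes: x right, y down, z forward; pixel columns grow to the right and rows downward; lengths in m; the calibration is good to about 2 mm. A picture is of the moment at which its call begins. get_calibration takes no time and is no camera call.
- close_job(): hands the job in; it is judged then, once.
The state is a dict: "clock": time; "joint_pos": joint angles; "qvel": joint speeds; "effort": joint torques, N m; "ee_pos": TCP position; "orientation": TCP orientation; "force": force on the tool from outside, world axes, zero at the start; "moment": the same for the moment, N m; "gripper_width": finger opening in m; "grasp_force": force on a finger pad.
Only numpy, scipy, OpenCV 4.12 (cv2) and the standard library are available. Lean on these libraries where they do the work, as an engineer would, in place of code of your own. Each camera call takes 0.05 s, during which the arm holds its last target. There are 200 camera calls.

TASK

A burst of pictures is to be taken of the model eye on the headrest bar, for as long as the release is held. Slide the fundus camera along its rails (the joystick serves as the handle) until its lens stands squarely in front of the model eye (not the flat occluder disc next to it), without pressing the release on the way; then press the release button on top of the joystick gently but fully down and keep it held: the program finishes while still holding the button down, with the camera still lined up. Leave the mouse, the lens cap and the drop bottle where they are.

Things in the scene. Friction and masses are not known exactly. Their poses are not given: they have to be found in the camera images.
- headrest: Fixed part of the fundus camera, on the table: white glide plate under the joystick (240 x 280 mm, 8 thick), rails, and at the far end the chin rest frame (two steel posts 580 mm high). Origin on the table under the middle of the joystick's travel. x (level) points from the joystick along the optical axis to the headrest; y (level) is the direction in which the camera slides; z up. Fixed.
- camera (a joint): Sideways position in m of the camera (base, joystick, white tower and lens, about 8 kg, moving as one) on its rails: 0 in the middle, growing along the headrest's y axis, stops at -0.06 and +0.06. About 5 N slides it; it stays where it is left and moves in no other direction.
- joystick_grip (a point): Middle of the joystick's black upright round grip, 155 mm above the table: 32 mm in diameter, 130 to 180 mm above the table, on a 20 mm stick over a white turret (104 mm, top at 67 mm). Rigid in the camera base. Along the headrest's x from its axis, the base is under 120 mm high up to 230 mm; the black picture-taking camera on the tower overhangs from 160 mm, at 357 mm above the table and up.
- release_top (a point): Centre of the upper face of the release button, a grey round button 18 mm in diameter on the axis of the joystick; its face is 189 mm above the table and 9 mm above the top of the grip when up. It is pressed straight down.
- release (a joint): Travel of the release button in m: 0 up, 0.005 fully down (stop; its face is then still 4 mm above the grip). A spring pushes it up: 3 N when it starts to move, 6 N fully down.
- objective (a point): Centre of the front glass of the camera's lens (black barrel 68 mm in diameter, facing the headrest), 400 mm above the table, 520 mm from the joystick's axis along the headrest's x and exactly in line with it. Moves with the camera; its axes are parallel to the headrest's.
- model_eye: Model eye: black barrel 36 mm in diameter, 44 mm long, with a small glass front towards the camera, clamped on the headrest's steel cross bar on either side of the middle; fixed. Origin on the bar (360 mm above the table), 40 mm below the barrel's axis; axes parallel to the headrest's; front glass 60 mm from the origin along -x. Lined up: same y, in the headrest's frame, as the objective.
- occluder: Occluder: a thin flat black disc 52 mm in diameter and 4 mm thick on the same cross bar, facing the camera; fixed. It and the model eye are on opposite sides of the middle, each 28 to 38 mm from it. Not to be photographed. Its origin is on the bar.
- mouse: Loose grey computer mouse, 105 x 60 x 33 mm; origin under its centre. To be left alone.
- lens_cap: Loose black lens cap lying on the table, a disc 76 mm in diameter, 17 mm high; origin under its centre. To be left alone.
- drop_bottle: Loose small white dropper bottle standing on the table, 28 mm in diameter, 65 mm high; origin under its centre. To be left alone.

How it is judged:
By the outcome, as a careful person would: the job done as asked, in the order asked, and still so for the second after the job is handed in, while the arm keeps its last pose, push and grip.
It also fails if it takes over 42 s, if anything falls off the work surface, if the arm or the gripper's body presses on something with over 40 N, if the wrist force passes 120 N, or if a joint passes its speed limit or range.

## Working session

There is one attempt and no reset: what is moved stays moved. The work goes in short steps, Python scripts to look and compute and a tool call to move; the robot and the scene stay as the last step left them, time stands still between calls to the robot, and variables do not carry over. Pictures are saved under pics/ and viewed, at most 10 in all, crops included, and the job is handed in when it is done.

Besides the shell and the picture viewer there is one more tool, called after "Emit:" as a command line: name --argument value ..., lists and objects as JSON in quotes. send_rows: Moves the arm, as the interface text tells. Its arguments: {"type":"object","properties":{"increments":{"type":"array","items":{"type":"object","properties":{"x":{"type":"number"},"y":{"type":"number"},"z":{"type":"number"},"rx":{"type":"number"},"ry":{"type":"number"},"rz":{"type":"number"},"gripper":{"type":"number"}}}},"squeeze":{"type":"number"}},"required":["increments"]}

```bash
mkdir -p pics; python3 - <<'E'
from workcell import *
import cv2,numpy as np
np.set_printoptions(suppress=True,precision=4)
for n in("side","top"):
    cv2.imwrite(f"pics/{n}0.png",snapshot(n)[:,:,::-1]); c=get_calibration(n); print(n,c)
o=get_obs();print(o)
E
```

```text
side {'mtx': array([[455.9363,   0.    , 277.1591],
       [  0.    , 455.9363, 205.4805],
       [  0.    ,   0.    ,   1.    ]]), 'D': array([-0.1479,  0.    ,  0.    ,  0.    ,  0.    ]), 'world_to_cam': array([[ 0.9513, -0.3081,  0.0014, -0.4921],
       [-0.1898, -0.5896, -0.785 ,  0.2853],
       [ 0.2427,  0.7466, -0.6194,  1.2897],
       [ 0.    ,  0.    ,  0.    ,  1.    ]])}
top {'mtx': array([[380.1452,   0.    , 281.7609],
       [  0.    , 380.1452, 206.6463],
       [  0.    ,   0.    ,   1.    ]]), 'D': array([-0.0401,  0.    ,  0.    ,  0.    ,  0.    ]), 'world_to_cam': array([[-0.0048, -1.    ,  0.0029,  0.0115],
       [-0.9957,  0.0045, -0.0921,  0.5478],
       [ 0.0921, -0.0034, -0.9957,  1.3479],
       [ 0.    ,  0.    ,  0.    ,  1.    ]])}
{'clock': 0.1, 'joint_pos': array([63.4723, 30.773 , -0.2539, 88.1629,  0.1495, 61.1546, -4.0795]), 'qvel': array([ 0.0108, -0.0321, -0.0382, -0.1711,  0.0159, -0.0434,  0.0283]), 'effort': array([  0.0047, -57.2074,   0.9944, -25.2228,  -0.0563,   0.0135,
         0.    ]), 'ee_pos': array([ 0.2509, -0.5989,  0.1995]), 'orientation': array([-179.9101,    0.0073,   22.7387]), 'force': array([ 0.2672, -0.0308, -0.4195]), 'moment': array([ 0.0342,  0.0252, -0.024 ]), 'grasp_force': 0.0, 'gripper_width': 0.0879669586875249}
```

View pics/side0.png

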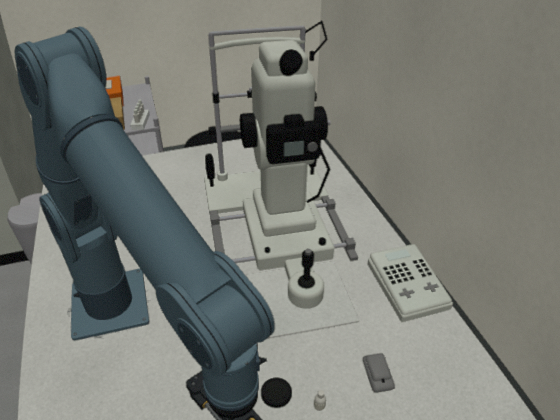

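View pics/top0.png

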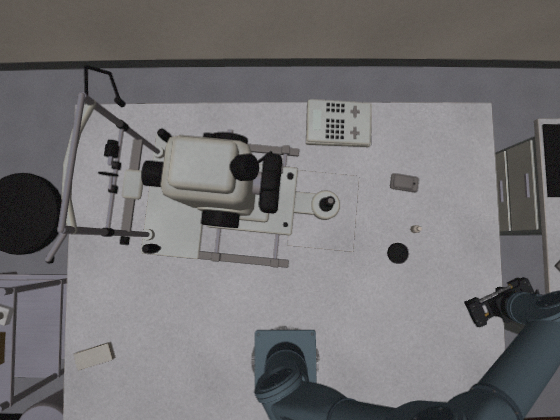

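The side view shows the joystick at about (308,265) and the tower hiding part of the headrest. In the top view the joystick is at about (328,203), the lens at (152,173), and the cross bar at about x=112, with black items near (110,148) and (108,174). I'll zoom in.

```bash
python3 - <<'E'
import cv2,numpy as np
t=cv2.imread("pics/top0.png");s=cv2.imread("pics/side0.png")
a=cv2.resize(t[90:265,60:175],None,fx=3.4,fy=3.4,interpolation=cv2.INTER_CUBIC)
b=cv2.resize(t[165:240,265:345],None,fx=4.9,fy=4.9,interpolation=cv2.INTER_CUBIC)
h=595;im=np.zeros((h,800,3),np.uint8);im[:a.shape[0],:a.shape[1]]=a[:h];im[:b.shape[0],400:400+b.shape[1]]=b
c=cv2.resize(s[235:310,280:335],None,fx=3,fy=3,interpolation=cv2.INTER_CUBIC);im[368:368+c.shape[0],400:400+c.shape[1]]=c
cv2.imwrite("pics/z0.png",im)
E
```

```text
(no output)
```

View pics/z0.png

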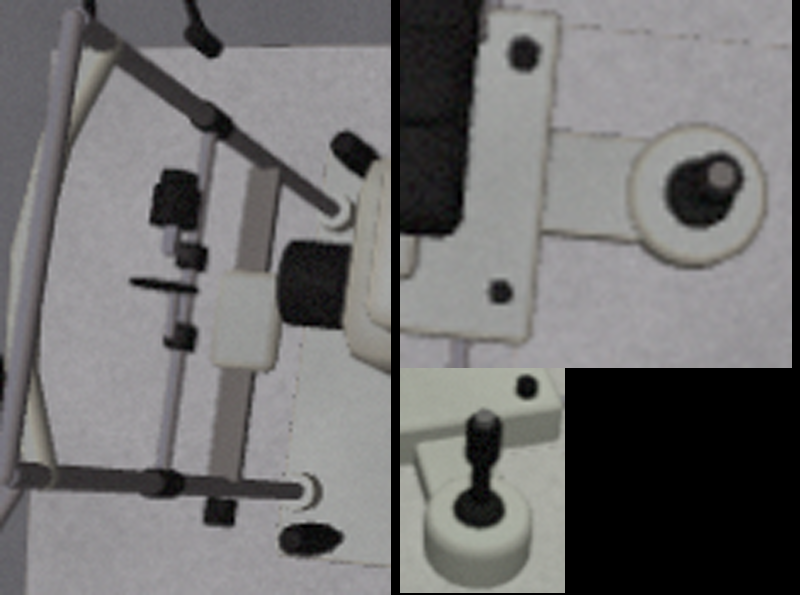

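Zoomed: the thick black barrel is at zoom (176,199), full-frame (112,148). A thin black line is at zoom (163,285), full-frame (108,174). Clamps sit on the bar at zoom (192,257) and (181,337). The items seem turned sideways relative to their clamps, so I'll check the side view and measure.

```bash
cat > h.py <<'E'
from workcell import *
import cv2,numpy as np
np.set_printoptions(suppress=True,precision=4)
def ray(n,p):
    c=get_calibration(n);u=cv2.undistortPoints(np.array([[p]],float),c["mtx"],c["D"])[0,0]
    T=c["world_to_cam"];R=T[:3,:3];return -R.T@T[:3,3],R.T@np.r_[u,1]
def onz(n,p,z):
    o,d=ray(n,p);return o+d*(z-o[2])/d[2]
def tri(p,q):
    a,d=ray("side",p);b,e=ray("top",q)
    s=np.linalg.lstsq(np.c_[d,-e],b-a,rcond=None)[0];P,Q=a+s[0]*d,b+s[1]*e
    return (P+Q)/2,np.linalg.norm(P-Q)
E
python3 - <<'E'
from h import *
zt=lambda x,y:(60+x/3.4-.35,90+y/3.4-.35)
zb=lambda x,y:(265+(x-400)/4.9-.4,165+y/4.9-.4)
zs=lambda x,y:(280+(x-400)/3-.33,235+(y-368)/3-.33)
print("release",tri(zs(483,413),zb(720,175)),onz("top",zb(720,175),.189))
print("turret",onz("top",zb(697,195),.067))
for n,p,z in[("clampA",(192,257),.36),("clampB",(181,337),.36),("barknobR",(210,120),.36),("barknobL",(163,485),.36),("eye far",(180,172),.40),("eye near",(173,228),.40),("eye c",(176,199),.418),("disc c",(163,285),.4),("disc r",(197,290),.4),("disc l",(130,280),.4),("lens front",(282,282),.4),("post1",(340,212),.0),("post2",(308,490),.0),("posttop1",(75,25),.58),("posttop2",(12,478),.58)]:
    print(n,onz("top",zt(*p),z))
s=cv2.imread("pics/side0.png")
cv2.imwrite("pics/z1.png",cv2.resize(s[15:150,195:345],None,fx=4.4,fy=4.4,interpolation=cv2.INTER_CUBIC))
E
```

```text
release (array([ 0.553 , -0.1442,  0.1895]), np.float64(0.0016711323469479635)) [ 0.5523 -0.144   0.189 ]
turret [ 0.5512 -0.1433  0.067 ]
clampA [0.6344 0.4692 0.36  ]
clampB [0.5685 0.4757 0.36  ]
barknobR [0.7491 0.4589 0.36  ]
barknobL [0.4487 0.4861 0.36  ]
eye far [0.6944 0.464  0.4   ]
eye near [0.6494 0.4677 0.4   ]
eye c [0.6681 0.458  0.418 ]
disc c [0.604  0.4738 0.4   ]
disc r [0.5998 0.4466 0.4   ]
disc l [0.6082 0.5003 0.4   ]
lens front [0.6057 0.3795 0.4   ]
post1 [0.7577 0.4651 0.    ]
post2 [0.4524 0.492  0.    ]
posttop1 [0.7448 0.457  0.58  ]
posttop2 [0.4475 0.4833 0.58  ]
```

View pics/z1.png

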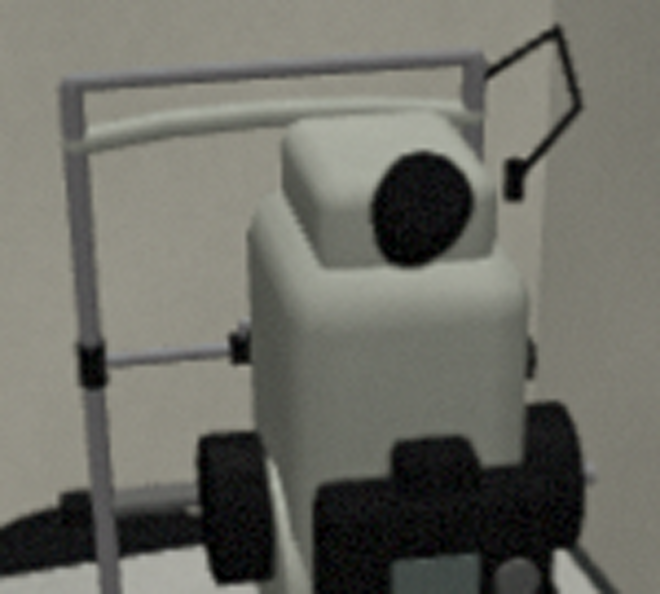

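The side crop shows the bar's left clamp at zoom (238,347) with a stem going up; the tower hides the rest. I'll measure the lens barrel, clamps and bar more precisely in the top view.

```bash
python3 - <<'E'
from h import *
g=cv2.cvtColor(cv2.imread("pics/top0.png"),cv2.COLOR_BGR2GRAY).astype(float)
def runs(v,off,th=75):
    m=v<th;o=[];i=0
    while i<len(v):
        if m[i]:
            j=i
            while j<len(v) and m[j]:j+=1
            a=off+i-(th-v[i])/(v[i-1]-v[i]) if i else off
            b=off+j-1+(th-v[j-1])/(v[j]-v[j-1]) if j<len(v) else off+j
            o.append((round(a,2),round(b,2)));i=j
        else:i+=1
    return o
y=np.array([-.996,.089])
for c in range(142,162,2):
    for a,b in runs(g[150:200,c],150):
        if b-a>15:
            P=onz("top",(c,a),.405)[:2];Q=onz("top",(c,b),.405)[:2];print("lens",c,a,b,P,Q,np.linalg.norm(P-Q),(P+Q)/2@y)
for c in range(104,124,2): print("bar",c,runs(g[135:200,c],135))
r=snapshot("top")
def blobs(x0,y0,x1,y1,th=60):
    m=(g[y0:y1,x0:x1]<th).astype(np.uint8);n,l,s,ce=cv2.connectedComponentsWithStats(m)
    for k in range(1,n):
        if s[k,4]>8: print(s[k],ce[k]+[x0,y0])
print("clamps");blobs(100,135,130,200)
print("knobs");blobs(300,180,345,225)
for p in [(112.,150.)]:pass
o,_=ray("top",(0,0));print("cam",o)
E
```

```text
lens 142 166.74 183.31 [0.6205 0.3798] [0.5762 0.3784] 0.04435613869774948 -0.5621920842368425
lens 144 161.9 184.67 [0.6335 0.3748] [0.5725 0.3729] 0.061002722262830995 -0.5673008179722127
lens 146 160.37 185.34 [0.6376 0.3696] [0.5707 0.3676] 0.06690241943295099 -0.5689021552737548
lens 148 160.34 185.34 [0.6376 0.3643] [0.5707 0.3622] 0.06697268621138645 -0.5693808024034279
lens 150 160.46 185.47 [0.6372 0.3589] [0.5703 0.3569] 0.06698434714569648 -0.5694869243209465
lens 152 160.4 185.64 [0.6374 0.3536] [0.5698 0.3516] 0.06758796552396011 -0.5697813007319087
lens 154 160.76 185.96 [0.6363 0.3482] [0.5689 0.3463] 0.06745796517919525 -0.5693155283339638
lens 156 161.13 186.33 [0.6353 0.3428] [0.5679 0.3409] 0.06743418787370692 -0.5687707383619499
lens 158 161.34 186.31 [0.6347 0.3375] [0.5679 0.3356] 0.0668054175831845 -0.5689550024379799
lens 160 161.49 186.26 [0.6343 0.3321] [0.568  0.3303] 0.06625897513796049 -0.5692592095853722
bar 104 [(np.float64(151.5), np.float64(155.31)), (np.float64(171.57), np.float64(174.4))]
bar 106 [(np.float64(143.56), np.float64(155.95)), (np.float6
[... 519 characters left out ...]
(168.69)), (np.float64(173.0), np.float64(175.98)), (np.float64(184.38), np.float64(193.26))]
bar 116 [(np.float64(140.43), np.float64(157.69)), (np.float64(160.92), np.float64(168.85)), (np.float64(172.78), np.float64(176.75)), (np.float64(185.1), np.float64(193.08))]
bar 118 [(np.float64(141.9), np.float64(142.67)), (np.float64(144.27), np.float64(157.38)), (np.float64(160.09), np.float64(169.62))]
bar 120 [(np.float64(162.37), np.float64(167.88))]
bar 122 []
clamps
[  4   5  16  18 218] [111.6055 148.6606]
[12 26  9  9 65] [115.9077 165.    ]
[ 0 37 18  5 43] [108.3488 173.6744]
[ 8 50 10  8 53] [113.3396 188.8302]
knobs
[ 20  17  15  14 141] [326.1277 203.8227]
cam [0.4214 0.0136 1.3925]
```

Measurements:
- The button is at (0.553, -0.144, 0.189), which fits its known height.
- The headrest's y axis is about (-0.995, 0.095).
- The eye's clamp is about 20 mm from the lens in -y.

First I'll rise and turn so the fingers close along the rails.

Emit:
send_rows --increments '[{"rz": -0.94,"z": -0.24},{"rz": -0.94,"z": -0.24},{"rz": -0.94,"z": -0.24},{"rz": -0.94,"z": -0.24},{"rz": -0.94,"z": -0.24},{"rz": -0.94,"z": -0.24},{"rz": -0.94,"z": -0.24},{"rz": -0.94,"z": -0.24},{"rz": -0.94,"z": -0.24},{"rz": -0.94,"z": -0.24},{"rz": -0.94,"z": -0.24},{"gripper": -1}]'

```text
validation failed for argument at $.in...
```

Emit:
send_rows --increments '[{"x": 0,"y": 0,"z": -0.24,"rx": 0,"ry": 0,"rz": -0.94,"gripper": -1},{"x": 0,"y": 0,"z": -0.24,"rx": 0,"ry": 0,"rz": -0.94,"gripper": -1},{"x": 0,"y": 0,"z": -0.24,"rx": 0,"ry": 0,"rz": -0.94,"gripper": -1},{"x": 0,"y": 0,"z": -0.24,"rx": 0,"ry": 0,"rz": -0.94,"gripper": -1},{"x": 0,"y": 0,"z": -0.24,"rx": 0,"ry": 0,"rz": -0.94,"gripper": -1},{"x": 0,"y": 0,"z": -0.24,"rx": 0,"ry": 0,"rz": -0.94,"gripper": -1},{"x": 0,"y": 0,"z": -0.24,"rx": 0,"ry": 0,"rz": -0.94,"gripper": -1},{"x": 0,"y": 0,"z": -0.24,"rx": 0,"ry": 0,"rz": -0.94,"gripper": -1},{"x": 0,"y": 0,"z": -0.24,"rx": 0,"ry": 0,"rz": -0.94,"gripper": -1},{"x": 0,"y": 0,"z": -0.24,"rx": 0,"ry": 0,"rz": -0.94,"gripper": -1},{"x": 0,"y": 0,"z": -0.24,"rx": 0,"ry": 0,"rz": -0.94,"gripper": -1}]'

```text
clock: 1.07
ee_pos: [0.251, -0.5993, 0.2663]
orientation: [-180.0, -0.0, 85.1]
force: [-0.4, -1.5, 0.2]
gripper_width: 0.0881
grasp_force: 0.0
```

Emit:
send_rows --increments '[{"x": 0.96,"y": 0.52,"z": 0,"rx": 0,"ry": 0,"rz": 0,"gripper": -1},{"x": 0.96,"y": 0.52,"z": 0,"rx": 0,"ry": 0,"rz": 0,"gripper": -1},{"x": 0.96,"y": 0.52,"z": 0,"rx": 0,"ry": 0,"rz": 0,"gripper": -1},{"x": 0.96,"y": 0.52,"z": 0,"rx": 0,"ry": 0,"rz": 0,"gripper": -1},{"x": 0.96,"y": 0.52,"z": 0,"rx": 0,"ry": 0,"rz": 0,"gripper": -1},{"x": 0.96,"y": 0.52,"z": 0,"rx": 0,"ry": 0,"rz": 0,"gripper": -1},{"x": 0.96,"y": 0.52,"z": 0,"rx": 0,"ry": 0,"rz": 0,"gripper": -1},{"x": 0.96,"y": 0.52,"z": 0,"rx": 0,"ry": 0,"rz": 0,"gripper": -1},{"x": 0.96,"y": 0.52,"z": 0,"rx": 0,"ry": 0,"rz": 0,"gripper": -1},{"x": 0.96,"y": 0.52,"z": 0,"rx": 0,"ry": 0,"rz": 0,"gripper": -1},{"x": 0.96,"y": 0.52,"z": 0,"rx": 0,"ry": 0,"rz": 0,"gripper": -1},{"x": 0.96,"y": 0.52,"z": 0,"rx": 0,"ry": 0,"rz": 0,"gripper": -1},{"x": 0.96,"y": 0.52,"z": 0,"rx": 0,"ry": 0,"rz": 0,"gripper": -1},{"x": 0.96,"y": 0.52,"z": 0,"rx": 0,"ry": 0,"rz": 0,"gripper": -1},{"x": 0.96,"y": 0.52,"z": 0,"rx": 0,"ry": 0,"rz": 0,"gripper": -1},{"x": 0.96,"y": 0.52,"z": 0,"rx": 0,"ry": 0,"rz": 0,"gripper": -1},{"x": 0.96,"y": 0.52,"z": 0,"rx": 0,"ry": 0,"rz": 0,"gripper": -1},{"x": 0.96,"y": 0.52,"z": 0,"rx": 0,"ry": 0,"rz": 0,"gripper": -1},{"x": 0.96,"y": 0.52,"z": 0,"rx": 0,"ry": 0,"rz": 0,"gripper": -1},{"x": 0.96,"y": 0.52,"z": 0,"rx": 0,"ry": 0,"rz": 0,"gripper": -1}]'

```text
clock: 2.73
ee_pos: [0.5542, -0.144, 0.2661]
orientation: [-180.0, 0.0, 84.8]
force: [0.0, -0.2, -0.2]
gripper_width: 0.0881
grasp_force: 0.0
```

```bash
python3 - <<'E'
from h import *
s=snapshot("side")[:,:,::-1]; print(get_obs()["ee_pos"])
cv2.imwrite("pics/s1.png",s)
c=get_calibration("side");o=get_obs()["ee_pos"]
E
```

```text
[ 0.5571 -0.1373  0.2663]
```

View pics/s1.png

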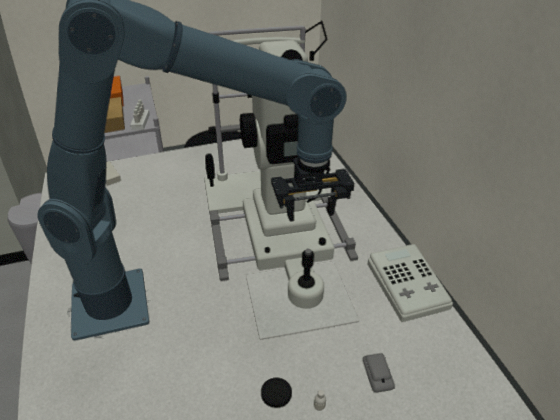

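The gripper is above the joystick, with the fingertips at about (292,218) and (333,212) and the button at (308,252). I'll let it settle and check by projection.

Emit:
send_rows --increments '[{"x": 0,"y": 0,"z": 0,"rx": 0,"ry": 0,"rz": 0,"gripper": -1},{"x": 0,"y": 0,"z": 0,"rx": 0,"ry": 0,"rz": 0,"gripper": -1},{"x": 0,"y": 0,"z": 0,"rx": 0,"ry": 0,"rz": 0,"gripper": -1}]'

```text
clock: 3.03
ee_pos: [0.5531, -0.1465, 0.266]
orientation: [-179.9, 0.0, 84.7]
force: [-0.4, -0.3, 0.9]
gripper_width: 0.0881
grasp_force: 0.0
```

```bash
python3 - <<'E'
from h import *
o=get_obs();print(o["ee_pos"],o["orientation"])
c=get_calibration("side");T=c["world_to_cam"]
P=np.array([[.5571,-.1373,.2663],[.5525,-.144,.189]])
print(cv2.projectPoints(P,cv2.Rodrigues(T[:3,:3])[0],T[:3,3],c["mtx"],c["D"])[0])
E
```

```text
[ 0.5531 -0.1465  0.266 ] [-179.9472    0.0469   84.6794]
[[[308.8465 225.7165]]

 [[306.7935 249.8469]]]
```

Emit:
send_rows --increments '[{"x": 0.1,"y": 0,"z": 0.32,"rx": 0,"ry": 0,"rz": 0,"gripper": -1},{"x": 0,"y": 0,"z": 0.32,"rx": 0,"ry": 0,"rz": 0,"gripper": -1},{"x": 0,"y": 0,"z": 0.32,"rx": 0,"ry": 0,"rz": 0,"gripper": -1},{"x": 0,"y": 0,"z": 0.32,"rx": 0,"ry": 0,"rz": 0,"gripper": -1},{"x": 0,"y": 0,"z": 0.32,"rx": 0,"ry": 0,"rz": 0,"gripper": -1},{"x": 0,"y": 0,"z": 0.32,"rx": 0,"ry": 0,"rz": 0,"gripper": -1},{"x": 0,"y": 0,"z": 0.32,"rx": 0,"ry": 0,"rz": 0,"gripper": -1},{"x": 0,"y": 0,"z": 0.32,"rx": 0,"ry": 0,"rz": 0,"gripper": -1},{"x": 0,"y": 0,"z": 0.32,"rx": 0,"ry": 0,"rz": 0,"gripper": -1},{"x": 0,"y": 0,"z": 0.32,"rx": 0,"ry": 0,"rz": 0,"gripper": -1},{"x": 0,"y": 0,"z": 0.32,"rx": 0,"ry": 0,"rz": 0,"gripper": -1},{"x": 0,"y": 0,"z": 0.32,"rx": 0,"ry": 0,"rz": 0,"gripper": -1},{"x": 0,"y": 0,"z": 0.32,"rx": 0,"ry": 0,"rz": 0,"gripper": -1},{"x": 0,"y": 0,"z": 0.32,"rx": 0,"ry": 0,"rz": 0,"gripper": -1},{"x": 0,"y": 0,"z": 0.32,"rx": 0,"ry": 0,"rz": 0,"gripper": -1},{"x": 0,"y": 0,"z": 0.32,"rx": 0,"ry": 0,"rz": 0,"gripper": -1},{"x": 0,"y": 0,"z": 0,"rx": 0,"ry": 0,"rz": 0,"gripper": -1},{"x": 0,"y": 0,"z": 0,"rx": 0,"ry": 0,"rz": 0,"gripper": -1}]'

```text
clock: 4.53
ee_pos: [0.5538, -0.1426, 0.1378]
orientation: [-179.9, -0.0, 84.8]
force: [0.9, 0.5, 0.1]
gripper_width: 0.0884
grasp_force: 0.0
```

Clear of everything, so I'll close on the grip with a moderate squeeze.

Emit:
send_rows --increments '[{"x": 0,"y": 0,"z": 0,"rx": 0,"ry": 0,"rz": 0,"gripper": 1},{"x": 0,"y": 0,"z": 0,"rx": 0,"ry": 0,"rz": 0,"gripper": 1},{"x": 0,"y": 0,"z": 0,"rx": 0,"ry": 0,"rz": 0,"gripper": 1},{"x": 0,"y": 0,"z": 0,"rx": 0,"ry": 0,"rz": 0,"gripper": 1},{"x": 0,"y": 0,"z": 0,"rx": 0,"ry": 0,"rz": 0,"gripper": 1},{"x": 0,"y": 0,"z": 0,"rx": 0,"ry": 0,"rz": 0,"gripper": 1},{"x": 0,"y": 0,"z": 0,"rx": 0,"ry": 0,"rz": 0,"gripper": 1},{"x": 0,"y": 0,"z": 0,"rx": 0,"ry": 0,"rz": 0,"gripper": 1},{"x": 0,"y": 0,"z": 0,"rx": 0,"ry": 0,"rz": 0,"gripper": 1},{"x": 0,"y": 0,"z": 0,"rx": 0,"ry": 0,"rz": 0,"gripper": 1}]' --squeeze 15

```text
clock: 5.37
ee_pos: [0.5533, -0.1426, 0.138]
orientation: [-179.9, 0.0, 84.8]
force: [-1.5, -0.3, -0.4]
gripper_width: 0.0292
grasp_force: 14.1
```

Emit:
send_rows --increments '[{"x": 0,"y": 0.08,"z": 0,"rx": 0,"ry": 0,"rz": 0,"gripper": 1},{"x": 0,"y": 0.08,"z": 0,"rx": 0,"ry": 0,"rz": 0,"gripper": 1},{"x": 0,"y": 0.08,"z": 0,"rx": 0,"ry": 0,"rz": 0,"gripper": 1},{"x": 0,"y": 0.08,"z": 0,"rx": 0,"ry": 0,"rz": 0,"gripper": 1},{"x": 0,"y": 0.08,"z": 0,"rx": 0,"ry": 0,"rz": 0,"gripper": 1},{"x": 0,"y": 0.08,"z": 0,"rx": 0,"ry": 0,"rz": 0,"gripper": 1},{"x": 0,"y": 0.08,"z": 0,"rx": 0,"ry": 0,"rz": 0,"gripper": 1},{"x": 0,"y": 0.08,"z": 0,"rx": 0,"ry": 0,"rz": 0,"gripper": 1},{"x": 0,"y": 0.08,"z": 0,"rx": 0,"ry": 0,"rz": 0,"gripper": 1},{"x": 0,"y": 0.08,"z": 0,"rx": 0,"ry": 0,"rz": 0,"gripper": 1},{"x": 0,"y": 0,"z": 0,"rx": 0,"ry": 0,"rz": 0,"gripper": 1},{"x": 0,"y": 0,"z": 0,"rx": 0,"ry": 0,"rz": 0,"gripper": 1},{"x": 0,"y": 0,"z": 0,"rx": 0,"ry": 0,"rz": 0,"gripper": 1},{"x": 0,"y": 0,"z": 0,"rx": 0,"ry": 0,"rz": 0,"gripper": 1}]'

```text
clock: 6.53
ee_pos: [0.5734, -0.1446, 0.138]
orientation: [-179.9, 0.0, 84.8]
force: [-3.2, -0.4, 0.7]
gripper_width: 0.0295
grasp_force: 14.0
```

```bash
python3 - <<'E'
from h import *
t=snapshot("top")[:,:,::-1];cv2.imwrite("pics/t1.png",t)
a=cv2.resize(t[90:265,60:175],None,fx=3.4,fy=3.4,interpolation=cv2.INTER_CUBIC)
s=snapshot("side")[:,:,::-1];b=cv2.resize(s[15:165,200:340],None,fx=2.8,fy=2.8,interpolation=cv2.INTER_CUBIC)
im=np.zeros((595,790,3),np.uint8);im[:a.shape[0],:a.shape[1]]=a;im[:b.shape[0],395:395+b.shape[1]]=b;cv2.imwrite("pics/z2.png",im)
g=cv2.cvtColor(t,cv2.COLOR_BGR2GRAY).astype(float)
for f in(g,cv2.cvtColor(cv2.imread("pics/top0.png"),cv2.COLOR_BGR2GRAY).astype(float)):
  M=[]
  for c in range(146,158):
    v=f[145:195,c];k=np.flatnonzero(v<75);lo,hi=k[0],k[-1]
    lo_=lo-(75-v[lo])/(v[lo-1]-v[lo]);hi_=hi+(75-v[hi])/(v[hi+1]-v[hi])
    M.append(onz("top",(c,145+(lo_+hi_)/2),.4)[:2])
  print("lens mid",np.mean(M,0),hi_-lo_)
for p in((115.9,165.),(113.34,188.83)):print("clamp",onz("top",p,.36)[:2])
L=np.mean(M,0)
E
```

```text
lens mid [0.6343 0.3565] 29.876113360323885
lens mid [0.624  0.3562] 37.71936274509804
clamp [0.635  0.4699]
clamp [0.5683 0.4745]
```

View pics/z2.png

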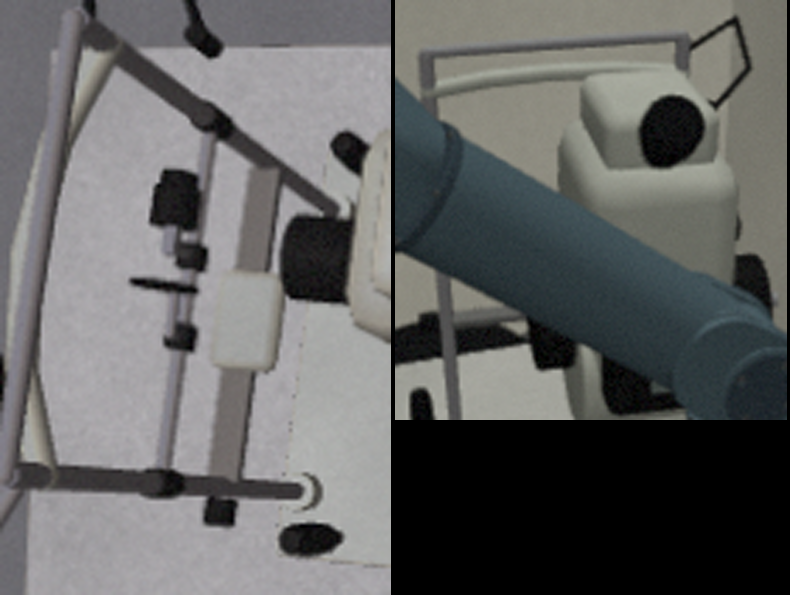

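The lens barrel now spans zoom rows 215–302 and is nearly level with the eye's clamp at (192,257). The knob next to it contaminated the fit, so I'll redo it with the longest dark run.

```bash
python3 - <<'E'
from h import *
for n in("t1","top0"):
  f=cv2.cvtColor(cv2.imread(f"pics/{n}.png"),cv2.COLOR_BGR2GRAY).astype(float);M=[]
  for c in range(146,160):
    v=f[:,c];i=172
    lo=hi=i
    while v[lo-1]<75:lo-=1
    while v[hi+1]<75:hi+=1
    lo_=lo-(75-v[lo])/(v[lo-1]-v[lo]);hi_=hi+(75-v[hi])/(v[hi+1]-v[hi])
    M.append(onz("top",(c,(lo_+hi_)/2),.4)[:2])
  L=np.mean(M,0);print(n,L,hi_-lo_)
  for a in(4.8,5.2,5.6,6):
    y=np.array([-np.cos(np.radians(a)),np.sin(np.radians(a))]);A=np.array([.635,.4699]);B=np.array([.5683,.4745])
    K=(onz("top",(121.4,124.9),.36)[:2]+onz("top",(107.6,232.3),.36)[:2])/2
    print(a,"eye-lens",(A-L)@y,"A,B vs mid",(A-K)@y,(B-K)@y)
E
```

```text
t1 [0.626  0.3536] 24.87035040431269
4.8 eye-lens 0.0008004472605368108 A,B vs mid -0.03613412184336756 0.03071686994790301
5.2 eye-lens 0.001614829571291743 A,B vs mid -0.036130438061223055 0.030711961195371937
5.6 eye-lens 0.0024291331775315498 A,B vs mid -0.0361249933324999 0.030705555585180313
6 eye-lens 0.003243318391247283 A,B vs mid -0.03611778792256647 0.030697653429528547
top0 [0.6037 0.3529] 25.061665607120148
4.8 eye-lens -0.021429022646547058 A,B vs mid -0.03613412184336756 0.03071686994790301
5.2 eye-lens -0.020596474176165707 A,B vs mid -0.036130438061223055 0.030711961195371937
5.6 eye-lens -0.019762921862690307 A,B vs mid -0.0361249933324999 0.030705555585180313
6 eye-lens -0.01892840633228464 A,B vs mid -0.03611778792256647 0.030697653429528547
```

```bash
python3 - <<'E'
from h import *
g=cv2.cvtColor(cv2.imread("pics/top0.png"),cv2.COLOR_BGR2GRAY)
l=cv2.createLineSegmentDetector().detect(g)[0][:,0]
for s in l:
    L=np.hypot(s[2]-s[0],s[3]-s[1]);m=((s[0]+s[2])/2,(s[1]+s[3])/2)
    if L>26 and 60<m[0]<365 and 120<m[1]<290:
        r=[]
        for z in(.01,.1,.36):
            d=(onz("top",s[2:],z)-onz("top",s[:2],z))[:2];a=np.degrees(np.arctan2(d[1],d[0]))
            r.append((-(a)+45)%90-45)
        print(s.round(1),round(L),np.round(r,2))
E
```

```text
[282.2 159.3 277.  209.5] 51 [6.06 6.06 6.06]
[242.2 229.3 201.9 224.2] 41 [7.44 7.44 7.44]
[120.9 119.4 159.  149.9] 49 [38.57 38.57 38.57]
[199.4 208.3 245.6 213.2] 47 [6.31 6.31 6.31]
[204.4 132.5 230.7 131.3] 26 [-2.34 -2.34 -2.34]
[258.9 193.2 262.7 161.7] 32 [6.76 6.76 6.76]
[138.4 195.5 142.6 163.1] 33 [5.58 5.58 5.58]
[165.1 149.3 159.8 185.5] 37 [6.74 6.74 6.74]
[ 64.3 225.5 109.5 227.9] 45 [3.09 3.09 3.09]
[196.8 258.2 200.2 223.1] 35 [4.92 4.92 4.92]
[240.6 140.2 191.8 137.5] 49 [3.51 3.51 3.51]
[103.1 234.8  65.6 233. ] 38 [2.79 2.79 2.79]
[ 83.8 124.2  75.6 151.9] 29 [13.75 13.75 13.75]
[135.1 199.3 131.3 228.2] 29 [5.71 5.71 5.71]
[ 76.1 153.   72.  180.5] 28 [5.75 5.75 5.75]
[240.5 209.3 200.6 205.5] 40 [5.63 5.63 5.63]
[199.6 209.9 162.  195.3] 40 [21.39 21.39 21.39]
[233.1 193.9 176.8 189.3] 56 [5.03 5.03 5.03]
[366.9 147.2 306.9 144.8] 60 [2.45 2.45 2.45]
[216.8 251.8 286.9 258.8] 71 [5.86 5.86 5.86]
[285.7 267.5 195.7 258.7] 90 [5.79 5.79 5.79]
[114.5 195.5 110.3 225.6] 30 [5.89 5.89 5.89]
[248.2 143.7 288.2 145.7] 40 [3.17 3.17 3.17]
[306.9 140.6 368.1 143.5] 61 [2.86 2.86 2.86]
[128.5 168.4 132.6 139.3] 29 [5.89 5.89 5.89]
[ 70.8 129.4  62.5 164.5] 36 [10.38 10.38 10.38]
[120.6 227.  124.5 197. ] 30 [5.48 5.48 5.48]
[169.3 184.1 223.2 189.9] 54 [6.51 6.51 6.51]
[ 67.6 173.3  82.7  94.3] 80 [7.79 7.79 7.79]
[ 64.8 210.8  68.  173.3] 38 [2.26 2.26 2.26]
[136.7 166.8 141.3 139.3] 28 [7.52 7.52 7.52]
[304.7 143.1 305.4 104.4] 39 [1.72 1.72 1.72]
[273.1 234.3 243.1 231.2] 30 [5.98 5.98 5.98]
[289.6 231.9 294.7 179.4] 53 [6.01 6.01 6.01]
[239.5 228.4 288.1 233.1] 49 [5.75 5.75 5.75]
[164.  195.  236.9 203.1] 73 [6.65 6.65 6.65]
[308.1 101.9 307.2 138.1] 36 [2.03 2.03 2.03]
[106.  224.6 110.3 194.5] 30 [5.96 5.96 5.96]
[128.8 228.2 132.3 200.5] 28 [5.58 5.58 5.58]
```

The axis is at 5.9°, so the lens is about 2.5–3 mm past the eye. I'll correct back.

Emit:
send_rows --increments '[{"x": 0,"y": -0.04,"z": 0,"rx": 0,"ry": 0,"rz": 0,"gripper": 1},{"x": 0,"y": -0.04,"z": 0,"rx": 0,"ry": 0,"rz": 0,"gripper": 1},{"x": 0,"y": -0.04,"z": 0,"rx": 0,"ry": 0,"rz": 0,"gripper": 1},{"x": 0,"y": 0,"z": 0,"rx": 0,"ry": 0,"rz": 0,"gripper": 1},{"x": 0,"y": 0,"z": 0,"rx": 0,"ry": 0,"rz": 0,"gripper": 1},{"x": 0,"y": 0,"z": 0,"rx": 0,"ry": 0,"rz": 0,"gripper": 1}]'

```text
clock: 7.13
ee_pos: [0.5722, -0.1445, 0.1383]
orientation: [179.9, 0.0, 84.8]
force: [5.0, -1.7, -7.6]
gripper_width: 0.0289
grasp_force: 12.6
```

```bash
cat > m.py <<'E'
from h import *
def meas(name):
  t=snapshot("top")[:,:,::-1];cv2.imwrite(f"pics/{name}.png",t)
  f=cv2.cvtColor(t,cv2.COLOR_BGR2GRAY).astype(float);M=[]
  for c in range(146,160):
    v=f[:,c];lo=hi=172
    while v[lo-1]<75:lo-=1
    while v[hi+1]<75:hi+=1
    M.append(onz("top",(c,(lo-(75-v[lo])/(v[lo-1]-v[lo])+hi+(75-v[hi])/(v[hi+1]-v[hi]))/2),.4)[:2])
  m=(f[155:180,105:128]<60).astype(np.uint8);n,l,s,ce=cv2.connectedComponentsWithStats(m)
  k=min(range(1,n),key=lambda i:np.hypot(*(ce[i]-[11,10])));A=onz("top",ce[k]+[105,155],.36)[:2]
  L=np.mean(M,0);a=np.radians(5.87);y=np.array([-np.cos(a),np.sin(a)])
  o=get_obs();print(L,A,"eye-lens y",(A-L)@y,"joy",(A-o["ee_pos"][:2])@y,o["ee_pos"],o["force"])
E
python3 -c "
from m import *
meas('t2')"
```

```text
[0.6234 0.3535] [0.6348 0.4699] eye-lens y 0.0004958570872733866 joy 0.000424570494657429 [ 0.5721 -0.1445  0.1383] [ 4.293  -1.6572 -7.6106]
```

Emit:
send_rows --increments '[{"x": 0,"y": 0,"z": 0,"rx": 0,"ry": 0,"rz": 0,"gripper": -1},{"x": 0,"y": 0,"z": 0,"rx": 0,"ry": 0,"rz": 0,"gripper": -1},{"x": 0,"y": 0,"z": 0,"rx": 0,"ry": 0,"rz": 0,"gripper": -1},{"x": 0,"y": 0,"z": 0,"rx": 0,"ry": 0,"rz": 0,"gripper": -1},{"x": 0,"y": 0,"z": 0,"rx": 0,"ry": 0,"rz": 0,"gripper": -1},{"x": 0,"y": 0,"z": 0,"rx": 0,"ry": 0,"rz": 0,"gripper": -1},{"x": 0,"y": 0,"z": -0.35,"rx": 0,"ry": 0,"rz": 0,"gripper": -1},{"x": 0,"y": 0,"z": -0.35,"rx": 0,"ry": 0,"rz": 0,"gripper": -1},{"x": 0,"y": 0,"z": -0.35,"rx": 0,"ry": 0,"rz": 0,"gripper": -1},{"x": 0,"y": 0,"z": -0.35,"rx": 0,"ry": 0,"rz": 0,"gripper": -1},{"x": 0,"y": 0,"z": -0.35,"rx": 0,"ry": 0,"rz": 0,"gripper": -1},{"x": 0,"y": 0,"z": -0.35,"rx": 0,"ry": 0,"rz": 0,"gripper": -1},{"x": 0,"y": 0,"z": -0.35,"rx": 0,"ry": 0,"rz": 0,"gripper": -1},{"x": 0,"y": 0,"z": -0.35,"rx": 0,"ry": 0,"rz": 0,"gripper": -1},{"x": 0,"y": 0,"z": -0.35,"rx": 0,"ry": 0,"rz": 0,"gripper": -1},{"x": 0,"y": 0,"z": -0.35,"rx": 0,"ry": 0,"rz": 0,"gripper": -1},{"x": 0,"y": 0,"z": 0,"rx": 0,"ry": 0,"rz": 0,"gripper": 1},{"x": 0,"y": 0,"z": 0,"rx": 0,"ry": 0,"rz": 0,"gripper": 1},{"x": 0,"y": 0,"z": 0,"rx": 0,"ry": 0,"rz": 0,"gripper": 1},{"x": 0,"y": 0,"z": 0,"rx": 0,"ry": 0,"rz": 0,"gripper": 1}]'

```text
clock: 8.85
ee_pos: [0.5706, -0.1442, 0.2252]
orientation: [-179.9, -0.0, 84.8]
force: [-0.5, 0.6, -0.5]
gripper_width: 0.0637
grasp_force: 0.0
```

Emit:
send_rows --increments '[{"x": 0,"y": 0,"z": 0,"rx": 0,"ry": 0,"rz": 0,"gripper": 1},{"x": 0,"y": 0,"z": 0,"rx": 0,"ry": 0,"rz": 0,"gripper": 1},{"x": 0,"y": 0,"z": 0,"rx": 0,"ry": 0,"rz": 0,"gripper": 1},{"x": 0,"y": 0,"z": 0,"rx": 0,"ry": 0,"rz": 0,"gripper": 1},{"x": 0,"y": 0,"z": 0,"rx": 0,"ry": 0,"rz": 0,"gripper": 1},{"x": 0,"y": 0,"z": 0,"rx": 0,"ry": 0,"rz": 0,"gripper": 1},{"x": 0,"y": 0,"z": 0,"rx": 0,"ry": 0,"rz": 0,"gripper": 1},{"x": 0,"y": 0,"z": 0,"rx": 0,"ry": 0,"rz": 0,"gripper": 1}]'

```text
clock: 9.52
ee_pos: [0.571, -0.1442, 0.2258]
orientation: [180.0, 0.0, 84.8]
force: [-0.3, 0.5, -1.2]
gripper_width: 0.0104
grasp_force: 0.0
```

```bash
python3 -c "
from m import *
meas('t3');s=snapshot('side')[:,:,::-1]
t=cv2.imread('pics/t3.png')
b=cv2.resize(s[190:310,260:370],None,fx=4,fy=4,interpolation=cv2.INTER_CUBIC);a=cv2.resize(t[165:245,270:355],None,fx=4,fy=4,interpolation=cv2.INTER_CUBIC)
im=np.zeros((480,790,3),np.uint8);im[:b.shape[0],:b.shape[1]]=b;im[:a.shape[0],445:445+a.shape[1]]=a;cv2.imwrite('pics/z3.png',im)"
```

```text
[0.6234 0.3535] [0.635  0.4698] eye-lens y 0.0003232033413134822 joy -0.0009104376853534896 [ 0.571  -0.1442  0.2258] [-0.5685 -0.0767  0.0185]
```

View pics/z3.png

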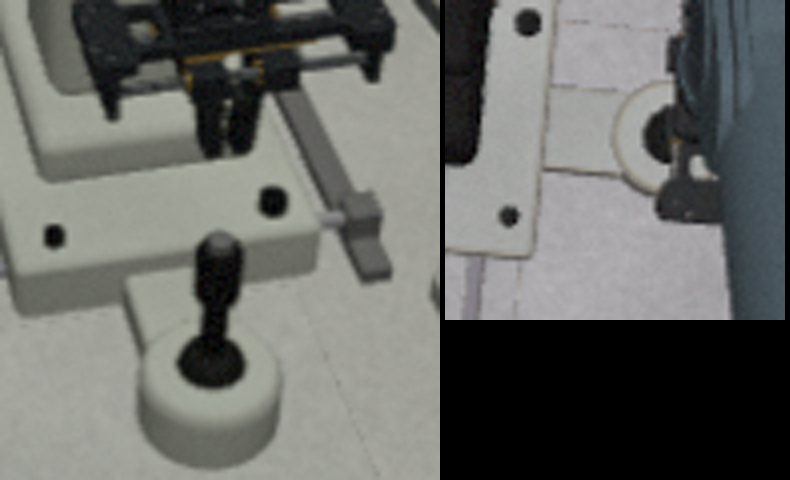

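The closed fingertips are at zoom (228,154), or (317,228) in the side picture, and the button is at (314,249). The gap looks larger than the reported TCP height implies, so I'll check it numerically.

```bash
python3 - <<'E'
from h import *
c=get_calibration("side");T=c["world_to_cam"];o=get_obs()["ee_pos"]
pr=lambda P:cv2.projectPoints(np.array([P],float),cv2.Rodrigues(T[:3,:3])[0],T[:3,3],c["mtx"],c["D"])[0].ravel()
for d in((0,0,0),(0,0,.01),(0,0,.02),(0,.01,0),(0,.02,0)):print(d,pr(o+d))
print("button",pr((.571,-.1442,.189)))
s=snapshot("side");g=cv2.cvtColor(s,cv2.COLOR_RGB2GRAY)
print(g[205:256,310:324:1][::2])
E
```

```text
(0, 0, 0) [314.0894 238.108 ]
(0, 0, 0.01) [314.2939 235.2414]
(0, 0, 0.02) [314.5002 232.3435]
(0, 0.01, 0) [312.6835 235.6499]
(0, 0.02, 0) [311.2943 233.2213]
button [313.3556 248.3943]
[[ 58  51  48  42  40  43  80 137 154 113  34   9  23  45]
 [ 34  33  37  31  33  36  36  68  92  94  86  84  75  72]
 [ 29  32  33  29  34  23  24  23  36  53  48  46  54  67]
 [ 22  16  18  21  25  22  19  12  27  23  21  13  15  18]
 [ 24  12  19  12  20  20  21  25  23  36  24  18  17  14]
 [ 19  19  25  21  24  25  28  34  23  22  22  27  15  20]
 [ 24  16  18  21  13  17  14  13  18  19  21  17  14  29]
 [ 26  14  20  20  22  12  21  12  23  14  16  19  22  51]
 [ 33  19  21  21  17  12  18  15  19  18  17  18  26  78]
 [ 28  15  19  22  21  18  19   7  12  11  25  12  46 121]
 [ 58  22  23  18  18  10  17  18  14  17  13  15  63 128]
 [ 94  48  18  16  12  18  15  13  20   8  17  44 102 150]
 [ 97  89  67  58  64  81 101 113 114 125 137 150 163 166]
 [166 164 165 165 165 168 167 164 167 167 164 166 165 166]
 [165 165 164 166 166 165 165 165 166 168 167 164 165 166]
 [164 164 163 163 163 164 164 166 167 164 166 166 165 166]
 [163 164 163 163 162 165 164 164 165 163 163 163 165 167]
 [161 163 163 163 162 163 164 164 165 164 166 166 166 164]
 [161 163 163 161 163 162 164 164 164 165 165 164 166 153]
 [161 162 161 163 162 163 163 164 162 162 165 165 166 164]
 [161 161 162 162 162 160 161 161 163 162 164 163 165 164]
 [160 159 156 144 129 135 148 159 163 163 163 164 163 163]
 [139  94  81  94  97  97  93  99 110 134 149 148 146 144]
 [ 27  25  54  82  88  94  90  73  44  43  84 106 108 108]
 [ 14  18  31  51  54  57  55  40  26  17  49  90 105 108]
 [  2   7  19   9  21  16  14  10   4  19  36  85 107 108]]
```

Emit:
send_rows --increments '[{"x": -0.04,"y": 0.04,"z": 0.2,"rx": 0,"ry": 0,"rz": 0,"gripper": 1},{"x": 0,"y": 0,"z": 0.2,"rx": 0,"ry": 0,"rz": 0,"gripper": 1},{"x": 0,"y": 0,"z": 0.2,"rx": 0,"ry": 0,"rz": 0,"gripper": 1},{"x": 0,"y": 0,"z": 0.2,"rx": 0,"ry": 0,"rz": 0,"gripper": 1},{"x": 0,"y": 0,"z": 0.2,"rx": 0,"ry": 0,"rz": 0,"gripper": 1},{"x": 0,"y": 0,"z": 0.2,"rx": 0,"ry": 0,"rz": 0,"gripper": 1},{"x": 0,"y": 0,"z": 0,"rx": 0,"ry": 0,"rz": 0,"gripper": 1},{"x": 0,"y": 0,"z": 0,"rx": 0,"ry": 0,"rz": 0,"gripper": 1},{"x": 0,"y": 0,"z": 0,"rx": 0,"ry": 0,"rz": 0,"gripper": 1},{"x": 0,"y": 0,"z": 0,"rx": 0,"ry": 0,"rz": 0,"gripper": 1}]'

```text
clock: 10.5
ee_pos: [0.5721, -0.1453, 0.1961]
orientation: [180.0, 0.0, 84.8]
force: [-0.1, 0.1, -0.2]
gripper_width: 0.0002
grasp_force: 0.0
```

```bash
python3 -c "
from m import *
print(get_obs()['gripper_width'])
s=snapshot('side')[:,:,::-1]
cv2.imwrite('pics/z4.png',cv2.resize(s[190:290,265:365],None,fx=6,fy=6,interpolation=cv2.INTER_CUBIC))"
```

```text
0.00019589404183327275
```

View pics/z4.png

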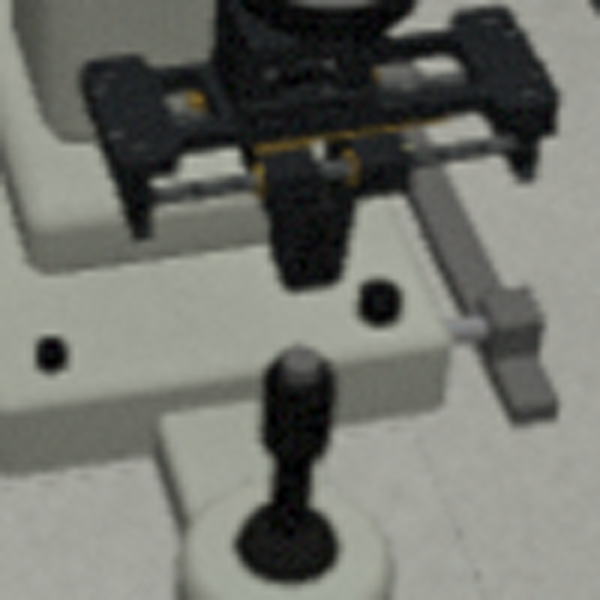

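The fingertips are at (317,237) and the button is at (314.7,250), with no contact yet. From here I'll descend by force in small steps.

Emit:
send_rows --increments '[{"x": 0,"y": 0,"z": 0.12,"rx": 0,"ry": 0,"rz": 0,"gripper": 1},{"x": 0,"y": 0,"z": 0.12,"rx": 0,"ry": 0,"rz": 0,"gripper": 1},{"x": 0,"y": 0,"z": 0.06,"rx": 0,"ry": 0,"rz": 0,"gripper": 1},{"x": 0,"y": 0,"z": 0,"rx": 0,"ry": 0,"rz": 0,"gripper": 1},{"x": 0,"y": 0,"z": 0,"rx": 0,"ry": 0,"rz": 0,"gripper": 1},{"x": 0,"y": 0,"z": 0,"rx": 0,"ry": 0,"rz": 0,"gripper": 1}]'

```text
clock: 11.05
ee_pos: [0.5719, -0.1453, 0.1883]
orientation: [-180.0, -0.0, 84.8]
force: [-0.7, -0.7, -0.7]
gripper_width: 0.0006
grasp_force: 0.0
```

```bash
python3 -c "
from m import *
meas('t4');o=get_obs();print(o['moment'])
c=get_calibration('top');T=c['world_to_cam'];p=o['ee_pos']
print(cv2.projectPoints(np.array([p+[0,0,d] for d in(0,.064,.1)]),cv2.Rodrigues(T[:3,:3])[0],T[:3,3],c['mtx'],c['D'])[0].reshape(-1,2))
t=cv2.imread('pics/t4.png');cv2.imwrite('pics/z5.png',cv2.resize(t[165:240,290:370],None,fx=7,fy=7,interpolation=cv2.INTER_CUBIC))"
```

```text
[0.6234 0.3535] [0.635 0.47 ] eye-lens y 0.00036749214401386125 joy 0.00018146801615159116 [ 0.572  -0.1453  0.1884] [-1.2049 -0.0781 -0.5407]
[ 0.0315 -0.0636 -0.0143]
[[330.1805 194.2152]
 [332.9215 191.5799]
 [334.6007 189.9653]]
```

View pics/z5.png

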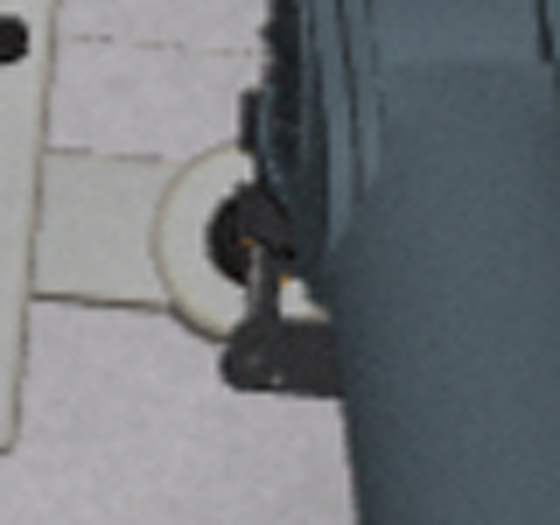

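The top crop is mostly hidden by the arm and shows nothing blocking. There's no contact at 0.188, so I'll keep going down in small steps.

Emit:
send_rows --increments '[{"x": 0,"y": 0,"z": 0.06,"rx": 0,"ry": 0,"rz": 0,"gripper": 1},{"x": 0,"y": 0,"z": 0.06,"rx": 0,"ry": 0,"rz": 0,"gripper": 1},{"x": 0,"y": 0,"z": 0,"rx": 0,"ry": 0,"rz": 0,"gripper": 1},{"x": 0,"y": 0,"z": 0,"rx": 0,"ry": 0,"rz": 0,"gripper": 1}]'

```text
clock: 11.43
ee_pos: [0.5718, -0.1453, 0.1852]
orientation: [-180.0, -0.0, 84.8]
force: [-0.7, -0.5, 0.8]
gripper_width: 0.0006
grasp_force: 0.0
```

Emit:
send_rows --increments '[{"x": 0,"y": 0,"z": 0.06,"rx": 0,"ry": 0,"rz": 0,"gripper": 1},{"x": 0,"y": 0,"z": 0.06,"rx": 0,"ry": 0,"rz": 0,"gripper": 1},{"x": 0,"y": 0,"z": 0,"rx": 0,"ry": 0,"rz": 0,"gripper": 1},{"x": 0,"y": 0,"z": 0,"rx": 0,"ry": 0,"rz": 0,"gripper": 1}]'

```text
clock: 11.77
ee_pos: [0.5718, -0.1453, 0.1821]
orientation: [-180.0, -0.0, 84.8]
force: [0.2, 0.2, 0.2]
gripper_width: 0.0005
grasp_force: 0.0
```

```bash
python3 -c "
from m import *
s=snapshot('side');g=cv2.cvtColor(s,cv2.COLOR_RGB2GRAY);o=get_obs();print(o['ee_pos'],o['force'])
print(g[230:262,304:328])"
```

```text
[ 0.5719 -0.1453  0.1823] [ 0.1528  0.0816 -0.2102]
[[ 99  99 101 103  95  64  21  14  19  20  22  19  12  15  16  19  20  15
   35 102 153 166 164 165]
 [132 135 152 165 149  92  28  18  21  27  16  19  18  14  10  15  14  20
   38 107 154 166 167 166]
 [164 164 166 165 151  92  22   9   6  24  14  21  22  13  13  18  16  15
   47 129 168 169 167 165]
 [164 165 166 164 155 112  35  23  24  19  20  16  16  11  12  18  19  21
   58 132 168 167 167 166]
 [163 165 164 166 156 116  32  17  19  17  15  22  14   9  17  19  14  24
   66 136 167 169 168 166]
 [162 162 163 165 155 114  36  13  24  21  21  18  19  13  17  12  15  34
  102 154 168 166 165 163]
 [162 161 161 161 156 119  38  17  17  15  16  22  20   8  13  19  14  34
  108 158 167 151 122 107]
 [162 160 160 165 164 140  57   6  16  15  25   8  16  16  18  18  17  47
  127 166 148  90  45  32]
 [162 162 161 161 164 148  93  30  15  16  13  10  21  15  21  19  19  59
  132 167 139  48   8  13]
 [160 160 160 162 164 163 141  57  22  19  20  14  21  14  16  10  23  65
  136 165 135  43  17  21]
 [161 159 161 161 163 163 146  82  31 
[... 1484 characters left out ...]
06 105 106  85  27   8  13  14  14  20  10  16  14  20   4  39  86
  107 108 108 109 107 107]
 [109 117 121 115  86  31   1  18  11  10  11  11   8   1  22   9  47  89
  108 108 110 106 108 109]
 [142 153 156 145 103  35  18   6   9   5  15  10  13  15  13  15  50  92
  109 108 105 108 108 108]
 [158 158 157 148 104  31   3  12  19  17  10  13   8  20   1  23  62  95
  107 104 107 105 105 108]
 [159 159 159 146 102  34  15  14  11  10  13  14   6  12  14  21  61  97
  106 103 107 109 115 118]
 [160 159 159 146 101  25   5   9  10  14   9   6  12  11   6  25  74 107
  119 122 123 131 137 145]
 [159 159 159 144  86  21   4  14  13  13  11  16  15   8   5  38 103 140
  153 157 159 160 163 164]]
```

Emit:
send_rows --increments '[{"x": 0,"y": 0,"z": 0.06,"rx": 0,"ry": 0,"rz": 0,"gripper": 1},{"x": 0,"y": 0,"z": 0.06,"rx": 0,"ry": 0,"rz": 0,"gripper": 1},{"x": 0,"y": 0,"z": 0.06,"rx": 0,"ry": 0,"rz": 0,"gripper": 1},{"x": 0,"y": 0,"z": 0.06,"rx": 0,"ry": 0,"rz": 0,"gripper": 1},{"x": 0,"y": 0,"z": 0,"rx": 0,"ry": 0,"rz": 0,"gripper": 1},{"x": 0,"y": 0,"z": 0,"rx": 0,"ry": 0,"rz": 0,"gripper": 1}]'

```text
clock: 12.32
ee_pos: [0.5718, -0.1453, 0.1761]
orientation: [-180.0, -0.0, 84.8]
force: [0.1, -0.7, -0.3]
gripper_width: 0.0006
grasp_force: 0.0
```

```bash
python3 -c "
from m import *
s=snapshot('side');g=cv2.cvtColor(s,cv2.COLOR_RGB2GRAY);o=get_obs();print(o['ee_pos'],o['force'])
print(g[238:256,306:326])"
```

```text
[ 0.5719 -0.1453  0.1763] [-0.3303 -0.4045 -0.8068]
[[160 162 156 117  38  13  22  24  19  25  13  17  22  16  13  45 127 166
  140  51]
 [160 162 161 138  56  14  17  17  20  20  20  22  19   7  16  59 132 165
  135  45]
 [161 164 163 148  93  31  20  17  17  18  10  12  14  13  23  66 137 153
  110  31]
 [159 161 161 161 136  57  19  21  22   3  19  18  14  17  33 105 151 154
  108  30]
 [160 161 160 161 145  81  28  18  22  12  13  16  22  29  65 117 152 156
  117  49]
 [161 158 160 160 146  99  55  40  46  47  58  71  84  96 134 164 167 167
  148 100]
 [160 160 161 162 160 150 121 100 114 116 125 152 166 166 167 167 165 165
  166 155]
 [162 162 161 160 162 164 162 162 163 161 163 165 164 166 165 167 165 166
  167 166]
 [160 161 161 163 163 163 163 162 161 160 160 163 164 164 165 166 166 165
  165 166]
 [159 160 162 159 161 159 156 147 130 136 152 159 165 163 164 165 164 163
  162 160]
 [160 160 160 161 159 142 111 103  95  98 105 123 149 159 161 158 156 157
  154 154]
 [159 162 163 160 137  93  81  97  98  93  96  97 111 133 151 151 146 145
  141 135]
 [157 158 154 134  85  46  73  97  99  99  98  90  70  72 109 129 126 123
  118 114]
 [149 148 129  79  33  27  55  77  88  92  91  70  44  50  87 106 109 108
  104 109]
 [133 127 105  50  12  20  45  54  61  60  65  56  34  23  53  91 106 106
  106 106]
 [112 105  87  27   6  20  33  47  50  56  54  41  22  21  44  91 108 106
  107 109]
 [107 104  84  26  10   6  17  26  32  26  28  26  17   5  46  89 107 107
  109 109]
 [105 107  87  27   8  10   6  21  11  10  19  16  16  15  39  83 106 107
  106 107]]
```

Emit:
send_rows --increments '[{"x": 0,"y": 0,"z": 0.06,"rx": 0,"ry": 0,"rz": 0,"gripper": 1},{"x": 0,"y": 0,"z": 0.06,"rx": 0,"ry": 0,"rz": 0,"gripper": 1},{"x": 0,"y": 0,"z": 0.06,"rx": 0,"ry": 0,"rz": 0,"gripper": 1},{"x": 0,"y": 0,"z": 0.06,"rx": 0,"ry": 0,"rz": 0,"gripper": 1},{"x": 0,"y": 0,"z": 0,"rx": 0,"ry": 0,"rz": 0,"gripper": 1},{"x": 0,"y": 0,"z": 0,"rx": 0,"ry": 0,"rz": 0,"gripper": 1}]'

```text
clock: 12.87
ee_pos: [0.5718, -0.1452, 0.1701]
orientation: [-180.0, -0.0, 84.8]
force: [-0.5, 0.2, 0.1]
gripper_width: 0.0007
grasp_force: 0.0
```

```bash
python3 -c "
from m import *
s=snapshot('side');g=cv2.cvtColor(s,cv2.COLOR_RGB2GRAY);o=get_obs();print(o['ee_pos'],o['force'])
print(g[240:256,306:326])"
```

```text
[ 0.5718 -0.1453  0.1703] [ 0.4676  0.3923 -1.0253]
[[160 163 154 114  36  11  22  22  15  13  10  13  19  16  23  59 129 153
  112  31]
 [158 162 161 137  57  14  16  26  15  24  20  20  20  18  21  70 137 153
  108  24]
 [160 161 162 147  94  33  21  20  23  13  24   8   1  11  36 100 151 155
  114  46]
 [161 161 161 161 136  58  17  24  22  16  13  12   5  23  47 111 153 165
  148  99]
 [162 160 160 161 143  83  26  16  13  21  17  29  33  41  94 144 162 167
  165 155]
 [161 161 162 162 145  97  55  38  57  74  81  90  95 108 143 164 168 167
  166 169]
 [161 163 161 163 162 152 123 100 119 146 161 165 164 165 165 166 167 167
  165 165]
 [161 160 162 161 162 160 156 144 127 137 152 162 164 165 163 166 163 162
  164 161]
 [159 159 161 162 160 143 110 100  98 100 105 124 149 158 160 159 158 156
  154 153]
 [160 160 163 159 138  93  83  97  98  99  96  96 110 134 148 151 148 144
  141 136]
 [157 157 155 133  83  49  70  97  98 102  98  91  71  72 111 127 126 122
  121 116]
 [151 148 130  79  32  28  51  79  89  94  93  72  45  48  83 104 107 107
  109 106]
 [130 130 107  47  16  28  43  58  63  64  59  49  29  22  55  92 107 108
  108 108]
 [108 107  87  30  12  21  36  48  57  54  53  44  21  15  48  90 108 109
  107 110]
 [103 105  87  23   6  14  23  22  27  27  24  22  11  10  49  88 107 109
  109 107]
 [106 105  85  27   5  10  16  11  20  20  14  13  16  17  39  84 109 107
  108 105]]
```

Emit:
send_rows --increments '[{"x": 0,"y": 0,"z": 0.06,"rx": 0,"ry": 0,"rz": 0,"gripper": 1},{"x": 0,"y": 0,"z": 0.06,"rx": 0,"ry": 0,"rz": 0,"gripper": 1},{"x": 0,"y": 0,"z": 0.06,"rx": 0,"ry": 0,"rz": 0,"gripper": 1},{"x": 0,"y": 0,"z": 0.06,"rx": 0,"ry": 0,"rz": 0,"gripper": 1},{"x": 0,"y": 0,"z": 0,"rx": 0,"ry": 0,"rz": 0,"gripper": 1},{"x": 0,"y": 0,"z": 0,"rx": 0,"ry": 0,"rz": 0,"gripper": 1}]'

```text
clock: 13.42
ee_pos: [0.5718, -0.1453, 0.1641]
orientation: [-180.0, -0.0, 84.8]
force: [0.6, 0.1, -0.3]
gripper_width: -0.0001
grasp_force: 0.0
```

```bash
python3 -c "
from m import *
s=snapshot('side');g=cv2.cvtColor(s,cv2.COLOR_RGB2GRAY);o=get_obs();print(o['ee_pos'],o['force'])
print(g[240:256,306:326])"
```

```text
[ 0.5719 -0.1453  0.1643] [ 0.3834  0.8673 -0.2923]
[[160 161 144  86  30  19  26  27  14  13  16  11  25  17  18  43 123 154
  112  32]
 [160 164 146  88  19  11  21  21  16  14  10  19  15  15  22  59 130 153
  109  33]
 [161 161 146  96  28  16  23  14  23  14  19  13  13  14  24  71 137 156
  116  51]
 [161 161 160 135  59  15  18  20  14  18  10  20  21  17  35 103 153 168
  147 101]
 [162 162 161 146  93  30  15  18  13  15  24  21  19  17  34 108 153 166
  166 155]
 [160 161 162 161 135  56  11  14  20  11  15  13  13  23  59 130 166 166
  167 167]
 [162 163 161 161 149  96  36  19  17  27  42  47  58  82 117 154 168 167
  166 166]
 [159 160 161 162 160 138  74  43  47  67  88 104 126 151 163 164 164 165
  162 159]
 [160 161 160 162 159 140  97  90  93  98  99 122 149 159 162 160 157 157
  155 154]
 [161 161 162 160 139  96  83  97  99  98 100 100 112 135 149 150 148 144
  141 137]
 [157 156 154 132  85  48  74  96 101 100 100  89  71  73 111 129 125 119
  119 115]
 [149 147 131  79  31  25  57  77  91  92  87  71  45  45  85 107 108 108
  107 108]
 [131 126 109  46  19  29  45  57  65  60  62  52  34  18  55  90 108 108
  105 106]
 [108 110  87  27  18  24  31  49  55  58  55  44  24  12  45  89 107 109
  107 108]
 [105 106  86  25  13  16  19  22  33  30  32  25  12  19  44  89 108 107
  107 108]
 [103 105  85  27   1   9  12  16  12  19  24  17   9  16  38  84 107 108
  108 108]]
```

Emit:
send_rows --increments '[{"x": 0,"y": 0,"z": 0.05,"rx": 0,"ry": 0,"rz": 0,"gripper": 1},{"x": 0,"y": 0,"z": 0.05,"rx": 0,"ry": 0,"rz": 0,"gripper": 1},{"x": 0,"y": 0,"z": 0.05,"rx": 0,"ry": 0,"rz": 0,"gripper": 1},{"x": 0,"y": 0,"z": 0,"rx": 0,"ry": 0,"rz": 0,"gripper": 1},{"x": 0,"y": 0,"z": 0,"rx": 0,"ry": 0,"rz": 0,"gripper": 1}]'

```text
clock: 13.88
ee_pos: [0.5718, -0.1453, 0.1604]
orientation: [-180.0, -0.0, 84.8]
force: [-0.9, -0.2, 0.4]
gripper_width: 0.0005
grasp_force: 0.0
```

```bash
python3 -c "
from m import *
s=snapshot('side');g=cv2.cvtColor(s,cv2.COLOR_RGB2GRAY);o=get_obs();print(o['ee_pos'],o['force'])
print(g[243:256,306:326])"
```

```text
[ 0.5719 -0.1453  0.1605] [ 0.6174 -0.5712  0.0382]
[[161 160 145  94  33  19  22  21  20  13  24  15  24  11  23  82 142 165
  148 101]
 [160 161 159 137  54  14  16  20  24  10  18  20  18  20  39 108 153 168
  166 156]
 [160 161 164 148  96  24  14  25  24  22  24  18   6  14  52 128 166 166
  167 167]
 [161 161 164 163 138  54  19   1  22  15  10  20  18  26  68 137 167 167
  166 165]
 [161 160 162 163 145  88  36  21  17  11  17  29  54  79 119 154 165 166
  162 162]
 [159 159 163 161 150 105  44  44  46  54  63  74 108 145 160 158 157 156
  156 153]
 [159 164 162 159 139  89  74  87  98  99  96  96 109 135 152 150 146 143
  141 137]
 [158 158 155 134  85  47  77  96 100 101 101  94  70  75 110 130 124 123
  120 114]
 [149 149 131  79  33  29  55  76  89  93  90  74  42  41  87 104 110 106
  106 108]
 [130 130 106  47  12  21  42  60  62  63  66  48  32  18  52  94 106 109
  109 109]
 [109 109  88  28   8  22  35  46  56  58  51  46  21  18  45  87 106 107
  108 109]
 [106 105  87  27  14  17  15  26  36  26  27  25  21  12  47  86 106 108
  106 108]
 [108 105  86  27   4   5  12  18  22  18  13  11  10  16  37  88 107 107
  107 110]]
```

The finger now hides the back of the button face, so it is above the button and the fingertips end about 30 mm short of the reported TCP. I'll keep feeling downward.

Emit:
send_rows --increments '[{"x": 0,"y": 0,"z": 0.05,"rx": 0,"ry": 0,"rz": 0,"gripper": 1},{"x": 0,"y": 0,"z": 0.05,"rx": 0,"ry": 0,"rz": 0,"gripper": 1},{"x": 0,"y": 0,"z": 0.05,"rx": 0,"ry": 0,"rz": 0,"gripper": 1},{"x": 0,"y": 0,"z": 0,"rx": 0,"ry": 0,"rz": 0,"gripper": 1},{"x": 0,"y": 0,"z": 0,"rx": 0,"ry": 0,"rz": 0,"gripper": 1}]'

```text
clock: 14.35
ee_pos: [0.5718, -0.1453, 0.1566]
orientation: [-180.0, -0.0, 84.8]
force: [-0.4, -0.4, -1.2]
gripper_width: 0.0002
grasp_force: 0.0
```

```bash
python3 -c "
from m import *
s=snapshot('side');g=cv2.cvtColor(s,cv2.COLOR_RGB2GRAY);o=get_obs();print(o['ee_pos'],o['force'])
print(g[245:256,306:326])"
```

```text
[ 0.5719 -0.1453  0.1568] [-0.2879  0.1831 -1.1227]
[[163 161 163 134  54  18  19  17  10  17  20  18  15  17  34 110 155 167
  167 168]
 [161 162 164 147  86  27  23  14  19  14  14  22  11  12  49 126 167 167
  167 166]
 [160 163 163 154 115  43  19  22  18  13  19  14  15  30  71 135 166 165
  162 161]
 [160 160 160 162 139  63  20  15  14  19  25  34  34  76 114 144 158 157
  155 152]
 [160 162 162 161 135  58  30  40  42  49  64  65  78 122 146 152 149 144
  141 138]
 [156 156 154 135  82  38  56  84  98  98  98  91  66  70 112 127 127 122
  118 115]
 [151 148 130  80  34  32  53  81  91  96  90  71  47  47  83 106 110 109
  106 108]
 [133 129 107  42  17  22  42  60  63  64  58  54  33  24  55  92 108 108
  107 109]
 [108 108  87  27   9  23  32  48  52  58  55  40  24  21  51  88 107 108
  110 107]
 [105 106  83  31   1  19  18  26  32  28  32  23  16   9  45  89 106 107
  109 109]
 [105 103  84  32  15  14  13  15  10  13  18  15  10  13  36  88 107 107
  107 110]]
```

Emit:
send_rows --increments '[{"x": 0,"y": 0,"z": 0.04,"rx": 0,"ry": 0,"rz": 0,"gripper": 1},{"x": 0,"y": 0,"z": 0.04,"rx": 0,"ry": 0,"rz": 0,"gripper": 1},{"x": 0,"y": 0,"z": 0,"rx": 0,"ry": 0,"rz": 0,"gripper": 1},{"x": 0,"y": 0,"z": 0,"rx": 0,"ry": 0,"rz": 0,"gripper": 1}]'

```text
clock: 14.73
ee_pos: [0.5718, -0.1453, 0.1547]
orientation: [-180.0, -0.0, 84.8]
force: [-0.2, 0.2, -1.0]
gripper_width: 0.0004
grasp_force: 0.0
```

Emit:
send_rows --increments '[{"x": 0,"y": 0,"z": 0.04,"rx": 0,"ry": 0,"rz": 0,"gripper": 1},{"x": 0,"y": 0,"z": 0.04,"rx": 0,"ry": 0,"rz": 0,"gripper": 1},{"x": 0,"y": 0,"z": 0,"rx": 0,"ry": 0,"rz": 0,"gripper": 1},{"x": 0,"y": 0,"z": 0,"rx": 0,"ry": 0,"rz": 0,"gripper": 1}]'

```text
clock: 15.07
ee_pos: [0.5718, -0.1453, 0.1527]
orientation: [-180.0, -0.0, 84.8]
force: [0.9, -0.5, 0.1]
gripper_width: 0.0006
grasp_force: 0.0
```

```bash
python3 -c "
from m import *
s=snapshot('side');g=cv2.cvtColor(s,cv2.COLOR_RGB2GRAY);o=get_obs();print(o['ee_pos'],o['force'])
print(g[245:256,306:326])"
```

```text
[ 0.5719 -0.1453  0.1528] [-0.0882 -0.6201 -0.2339]
[[163 162 146  99  27  20  20  23  18  16  14  19  19  17  36 101 153 167
  167 167]
 [163 163 162 135  56  14  18  20  19  17  18  16  14  18  39 110 156 167
  166 167]
 [161 161 162 142  83  28  22  23  21   9  16  20   8  18  45 128 165 165
  165 161]
 [161 161 162 147  97  30  17  17  12  16  15  22  18  22  66 129 158 159
  154 154]
 [160 161 163 160 128  46  17  18  16  23  28  22  20  42  97 137 147 146
  139 137]
 [157 159 156 135  85  31  26  38  46  53  64  59  40  62 106 129 126 122
  119 116]
 [151 150 130  81  33  22  40  70  91  93  90  69  41  50  87 105 109 110
  109 109]
 [130 129 107  48  14  22  42  57  63  64  61  54  35  27  52  92 106 109
  109 107]
 [110 108  88  30  20  13  34  47  55  55  54  43  22  15  45  90 106 109
  108 109]
 [105 108  84  29   8  11  25  20  26  33  26  22  25  23  50  87 108 106
  107 108]
 [105 105  87  22   1   0  18  21  12  20  24  23  16  16  36  86 108 110
  108 107]]
```

Emit:
send_rows --increments '[{"x": 0,"y": 0,"z": 0.04,"rx": 0,"ry": 0,"rz": 0,"gripper": 1},{"x": 0,"y": 0,"z": 0.04,"rx": 0,"ry": 0,"rz": 0,"gripper": 1},{"x": 0,"y": 0,"z": 0,"rx": 0,"ry": 0,"rz": 0,"gripper": 1},{"x": 0,"y": 0,"z": 0,"rx": 0,"ry": 0,"rz": 0,"gripper": 1}]'

```text
clock: 15.45
ee_pos: [0.572, -0.1453, 0.1511]
orientation: [180.0, 0.0, 84.8]
force: [-1.1, 0.2, 2.4]
gripper_width: 0.0006
grasp_force: 1.4
```

```bash
python3 -c "
from m import *
s=snapshot('side');g=cv2.cvtColor(s,cv2.COLOR_RGB2GRAY);o=get_obs();print(o['ee_pos'],o['force'])
print(g[245:256,306:326])"
```

```text
[ 0.572  -0.1453  0.1511] [-1.6535  0.2766  2.3069]
[[161 164 143  84  21  17  13  20  14  29  18  15  20  12  28  84 144 166
  167 167]
 [160 162 148  96  30   9  10  22  16  14  16  22  13  12  36 109 155 167
  167 168]
 [162 163 160 135  53  19  27  13  25  11  20  15  19  19  49 127 165 167
  165 161]
 [159 162 163 148  99  31  23  17  12  25  15  12  18  23  59 126 158 159
  153 153]
 [160 162 163 161 131  45  22  15  16  19  21  20  22  28  78 130 145 144
  142 138]
 [157 158 154 135  85  26  24  18  27  40  49  38  20  47 100 127 127 123
  118 116]
 [149 148 134  78  28  19  25  38  56  66  78  69  42  48  87 107 109 109
  107 105]
 [131 128 109  46  13  22  39  50  61  62  61  54  30  21  56  91 107 108
  106 108]
 [109 108  85  29  17  18  35  44  54  56  54  43  23  13  50  89 109 106
  108 108]
 [105 106  89  29   5  18  17  25  35  31  29  20  19  12  48  88 109 108
  108 108]
 [104 106  85  29   2   4  10   8  15  22  17  15  12   0  37  83 110 108
  107 108]]
```

Contact at 0.151 with the face fully covered. Now I'll press in small steps.

Emit:
send_rows --increments '[{"x": 0,"y": 0,"z": 0.04,"rx": 0,"ry": 0,"rz": 0,"gripper": 1},{"x": 0,"y": 0,"z": 0.04,"rx": 0,"ry": 0,"rz": 0,"gripper": 1},{"x": 0,"y": 0,"z": 0.04,"rx": 0,"ry": 0,"rz": 0,"gripper": 1},{"x": 0,"y": 0,"z": 0,"rx": 0,"ry": 0,"rz": 0,"gripper": 1},{"x": 0,"y": 0,"z": 0,"rx": 0,"ry": 0,"rz": 0,"gripper": 1}]'

```text
clock: 15.92
ee_pos: [0.572, -0.1453, 0.1479]
orientation: [180.0, 0.0, 84.8]
force: [-1.6, 0.0, 4.7]
gripper_width: 0.0005
grasp_force: 2.4
```

Emit:
send_rows --increments '[{"x": 0,"y": 0,"z": 0.04,"rx": 0,"ry": 0,"rz": 0,"gripper": 1},{"x": 0,"y": 0,"z": 0.04,"rx": 0,"ry": 0,"rz": 0,"gripper": 1},{"x": 0,"y": 0,"z": 0,"rx": 0,"ry": 0,"rz": 0,"gripper": 1},{"x": 0,"y": 0,"z": 0,"rx": 0,"ry": 0,"rz": 0,"gripper": 1}]'

```text
clock: 16.25
ee_pos: [0.572, -0.1453, 0.1461]
orientation: [180.0, 0.0, 84.8]
force: [-2.6, -0.3, 5.9]
gripper_width: 0.0003
grasp_force: 3.0
```

Emit:
send_rows --increments '[{"x": 0,"y": 0,"z": 0.04,"rx": 0,"ry": 0,"rz": 0,"gripper": 1},{"x": 0,"y": 0,"z": 0,"rx": 0,"ry": 0,"rz": 0,"gripper": 1},{"x": 0,"y": 0,"z": 0,"rx": 0,"ry": 0,"rz": 0,"gripper": 1}]'

```text
clock: 16.5
ee_pos: [0.5723, -0.1454, 0.146]
orientation: [179.9, 0.0, 84.8]
force: [-3.1, 1.2, 12.7]
gripper_width: 0.0002
grasp_force: 6.2
```

The force jumped to 12.7 N with no further travel, so the button is on its stop. I'll check the alignment and that it holds steady.

Emit:
send_rows --increments '[{"x": 0,"y": 0,"z": 0,"rx": 0,"ry": 0,"rz": 0,"gripper": 1},{"x": 0,"y": 0,"z": 0,"rx": 0,"ry": 0,"rz": 0,"gripper": 1},{"x": 0,"y": 0,"z": 0,"rx": 0,"ry": 0,"rz": 0,"gripper": 1},{"x": 0,"y": 0,"z": 0,"rx": 0,"ry": 0,"rz": 0,"gripper": 1},{"x": 0,"y": 0,"z": 0,"rx": 0,"ry": 0,"rz": 0,"gripper": 1},{"x": 0,"y": 0,"z": 0,"rx": 0,"ry": 0,"rz": 0,"gripper": 1}]'

```text
clock: 17.0
ee_pos: [0.5723, -0.1454, 0.146]
orientation: [179.9, 0.0, 84.8]
force: [-4.6, 0.4, 11.5]
gripper_width: 0.0006
grasp_force: 6.2
```

```bash
python3 -c "
from m import *
meas('t5')"
```

```text
[0.6246 0.3535] [0.635  0.4698] eye-lens y 0.0015009496074266271 joy 0.0005268659663334098 [ 0.5723 -0.1454  0.146 ] [-4.0049  0.4744 11.7381]
```

The press nudged the camera by about 1 mm, and a 4 N sideways push remains. I'll relieve it slightly.

Emit:
send_rows --increments '[{"x": 0,"y": -0.03,"z": 0,"rx": 0,"ry": 0,"rz": 0,"gripper": 1},{"x": 0,"y": -0.03,"z": 0,"rx": 0,"ry": 0,"rz": 0,"gripper": 1},{"x": 0,"y": 0,"z": 0,"rx": 0,"ry": 0,"rz": 0,"gripper": 1},{"x": 0,"y": 0,"z": 0,"rx": 0,"ry": 0,"rz": 0,"gripper": 1},{"x": 0,"y": 0,"z": 0,"rx": 0,"ry": 0,"rz": 0,"gripper": 1},{"x": 0,"y": 0,"z": 0,"rx": 0,"ry": 0,"rz": 0,"gripper": 1}]'

```text
clock: 17.55
ee_pos: [0.5723, -0.1454, 0.1461]
orientation: [179.8, 0.0, 84.8]
force: [1.7, 0.6, 7.9]
gripper_width: 0.0005
grasp_force: 4.0
```

```bash
python3 -c "
from m import *
meas('t6')"
```

```text
[0.6246 0.3535] [0.635  0.4698] eye-lens y 0.0015039664014741324 joy 0.0005202106351681014 [ 0.5723 -0.1453  0.1461] [ 1.2019 -0.0762  7.9953]
```

Emit:
send_rows --increments '[{"x": 0,"y": -0.02,"z": 0.02,"rx": 0,"ry": 0,"rz": 0,"gripper": 1},{"x": 0,"y": 0,"z": 0,"rx": 0,"ry": 0,"rz": 0,"gripper": 1},{"x": 0,"y": 0,"z": 0,"rx": 0,"ry": 0,"rz": 0,"gripper": 1},{"x": 0,"y": 0,"z": 0,"rx": 0,"ry": 0,"rz": 0,"gripper": 1},{"x": 0,"y": 0,"z": 0,"rx": 0,"ry": 0,"rz": 0,"gripper": 1},{"x": 0,"y": 0,"z": 0,"rx": 0,"ry": 0,"rz": 0,"gripper": 1}]'

```text
clock: 18.1
ee_pos: [0.5724, -0.1453, 0.1461]
orientation: [179.7, 0.0, 84.8]
force: [1.7, 0.0, 10.1]
gripper_width: 0.0006
grasp_force: 5.0
```

```bash
python3 -c "
from m import *
meas('t7')"
```

```text
[0.6242 0.3535] [0.635  0.4698] eye-lens y 0.0011634652167609647 joy 0.000574673492343012 [ 0.5724 -0.1453  0.1461] [ 0.9583 -0.5773  9.8019]
```

Steady at about 10 N on the stop, and lined up to about 1 mm. Handing in.

```bash
python3 -c "
from workcell import *
print(close_job())"
```

```text
the job is handed in; nothing more can be done
None
```

The job was handed in at about 18 s: the lens measures about 1 mm from the model eye's clamp on the bar, and the release is held fully down on its stop at about 10 N. The eye's barrel itself looked turned sideways, so I lined up on the clamp; I didn't check the mouse, cap and bottle again, but the arm never went near them below about 0.26 m.

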